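Set the iris damper of the bench suction port and lock it

ROBOT

A 6-joint arm with a two-finger parallel gripper is mounted at the origin on the work surface. World frame = base frame: x ahead of the robot, y to its left, z up, the work surface at z = 0. Lengths are in m, angles in degrees, forces in N, time in s.
With the tool pointing down it reaches from about 0.4 to 0.825 m from the base axis. Payload 7 kg.
Tool frame: the origin (TCP) lies at the very end of the fingers, on their centre line; the grasp point (between the pads) lies 19 mm behind it (ctrl.hold_point_z is the distance from the TCP to the grasp point, in m); z points along the fingers, x is the direction in which the jaws open and shut, and the axes are right-handed (so a half turn about z gives the same grasp; the last joint's range is limited). The gripper opens to 88 mm and grips with 3 to 60 N. Pads are 19 mm wide; open, the fingers measure 130 mm over their backs; the gripper's body (78 mm by 193 mm) begins 47 mm behind the grasp point.
Start: joints at [91.278, 20.546, 0.682, 0, -70.136, -16.507], TCP at [0.177, 0.651, 0.2] pointing down, gripper open.
Joint ranges: [-176.03, 176.03], [-82.01, 121.73], [-58.28, 71.71], [-173.87, 95.51], [-174.79, -0.11], [-173.66, 173.66]. Speed limits (degrees/s): [136.94, 136.94, 172.46, 180, 180, 180].

INTERFACE

Orientations are given as [roll, pitch, yaw] about the fixed x, y, z axes, in that order (R = Rz(yaw) Ry(pitch) Rx(roll)).
In Python, from plant import ctrl gives the robot as it stands.
- The arm moves only by the tool servo_tool, never from a script. Its argument "rows" is text: rows parted by semicolons, each of 6 numbers parted by spaces: the shift along the tool's x, y, z in cm, then the turn, a rotation vector about the tool's x, y, z in rad. In form: tx ty tz ax ay az; .... A call has 1 to 5 rows; each row shifts and turns the pose as measured when the row begins, along the tool's axes as they then stand; what a row does not reach is not made up. A row lasts 1/12 s, in which the tool goes at most 41.7 mm and 7.16 degrees, less where a joint would pass 70% of its speed; a pose out of reach is approached as far as the arm can. A call is refused whole if a number of a shift passes 4.17 or a number of a turn 0.125, either way. A call with a gripper value outside its range is refused whole. "grip" is the finger opening in cm, from 0 to 8.76, set as the call begins (left out, the last holds). The fingers move at their own pace and stop on an object; the grip force is fixed at half the most. Time passes only in rows, so rows that do not move let the fingers close. It gives the time, the measured TCP pose, the force and the opening at its end, in the units of the state.
- ctrl.get_obs(): the state, without advancing time (a new reading comes with each control period).
- ctrl.snapshot(name): name is "side" or "top" or "wrist"; returns a dict with "frame" (400x640x3 uint8, red, green, blue), "K" (3x3 intrinsics, pixels), "eye" and "attitude" of the camera in the world. Camera axes: x right, y up, looking along -z (the intrinsics and any distortion apply to the point x, -y, -z); pixel columns grow to the right and rows downward; lengths in m; the calibration is good to about 2 mm. A picture is of the moment at which its call begins. There is no depth.
- ctrl.close_job(): hands the job in, once; it reports no verdict.
Trained networks look in a picture, given as the dict that the camera call returned (one of the last four; its "shot" number tells which), for a name from the list of things; names that differ only in an ending like _2 or _b are one class to them, and where a whole thing is asked for, a point or a joint stands for the part that bears it (a point fixed in the world has none). Each returns a list of dicts, best first, with "confidence" (0 to 1); they miss things now and then, are a little off and sometimes report something else, mostly with a low value. They report only what shows in the picture. A call takes as long as a camera call.
- ctrl.spot_in(label, picture): "point" ([x, y, z] in m, in world coordinates, good to about 4 mm: the middle of the surface that is visible of it).
- ctrl.outline_of(label, picture): "pixels" (400x640 bool, what is visible of it).
- ctrl.place_of(label, picture): "point" ([x, y, z] in m, in world coordinates, good to about 4 mm: a listed point, or the origin of a listed thing).
The state is a dict: "clock": time; "joint_pos": joint angles; "qvel": joint speeds; "tau": joint torques, N m; "tool_pos": TCP position; "orientation": TCP orientation; "force": force on the tool from outside, world axes, zero at the start; "moment": the same for the moment, N m; "opening": finger opening in m.
Only numpy, scipy, OpenCV 4.12 (cv2) and the standard library are available. Lean on these libraries where they do the work, as an engineer would, in place of code of your own. Each camera call takes 0.05 s, during which the arm holds its last target.

TASK

Push the lever of the bench's suction port round its arc until its pointer points at the tall round setting pin (not at the low square block), then press the lock plunger on the far side of the ring fully down and leave it down. Use the fingers only to push: do not pull the lever's knob upwards, and leave the loose things where they are.

Things in the scene. Friction and masses are not known exactly. Their poses are not given: they have to be found in the camera images.
- damper: Suction port: aluminium plate 280 x 350 x 10 mm fixed on the bench, its top 10 mm above the bench. The origin lies on the ring's vertical turning axis, at bench height; the plate spans x -145 to 135 mm, y -175 to 175 mm about it. Its x axis points from the lever's mid-travel side to the lock's side, z up. A flat steel iris ring (outer diameter 156 mm, top 32 mm above the bench) turns on it. The port stands in different places and turned by up to 20 degrees.
- ring (a joint): Angle of the ring and lever, rad; range -1.75 to 1.75. At 0 the lever points along the damper's -x axis; positive turns counter-clockwise seen from above. At angle q the lever points along (-cos q, -sin q) in the damper's axes. It starts near 0; friction takes about 2.5 N at the knob to overcome, and the ring stays where it is left. There are no detents.
- lever_knob (a point): Middle of the lever's upright black round knob: diameter 18 mm, 48 mm tall, from 32 to 80 mm above the bench, on the flat dark lever (18 mm wide, top 32 mm above the bench), 110 mm from the ring's axis. To be pushed sideways, along the arc.
- knob (a joint): How far the knob is pulled up, m (0 = down, at rest; range 0 to 0.012). A spring holds it down with 8 N. It must stay down (below 0.005).
- pointer (a point): Tip of the lever's pointed end, 130 mm from the ring's axis, 29 mm above the bench. Its -x axis points outward along the lever.
- pin_top (a point): Centre of the top of the tall round setting pin: dark steel cylinder, diameter 18 mm, standing 30 mm above the plate (top 40 mm above the bench), fixed beside the ring on the left or right side of the plate, 150 to 175 mm from the ring's axis, outside the pointer's circle. THE TARGET: the lever must point straight at its centre, within 9 mm.
- block_top (a point): Centre of the top of the low square block on the other side: dark steel, 28 x 28 mm, 8 mm high (top 18 mm above the bench), fixed. Not the target.
- lock_top (a point): Centre of the top of the lock plunger: black round button, diameter 22 mm, in a grey round housing (diameter 32 mm, top 30 mm above the bench), 105 mm from the ring's axis on the side away from the lever's mid-travel. Its top stands 46 mm above the bench when up, 36 mm when fully down.
- lock (a joint): How far the lock plunger is pressed down, m: 0 up (start), 0.010 fully down. Moves straight down with about 4 N and stays where it is left (no spring). It does not stop the ring if the lever is pushed again.
- plug: Loose black dust plug with a round grip, diameter 40 mm, 32 mm high, standing on the plate's far left corner (seen from the robot, as all left and right here); origin at the centre of its underside. Leave alone.
- jar: Loose jar of screws, diameter 56 mm, 75 mm high, on the bench to the left; origin at the centre of its underside. Leave alone.
- offcut: Loose wooden offcut 130 x 45 x 30 mm (x, y, z) on the bench to the right; origin at the centre of its underside. Leave alone.
- screwdriver: Loose screwdriver lying on the bench to the right, farther back, about 200 mm long. Leave alone.

How it is judged:
By the outcome, as a careful person would: the job done as asked, in the order asked, and still so for the second after the job is handed in, with the robot touching nothing.
It also fails if it takes over 51 s, if anything falls off the work surface, if the arm or the gripper's body presses on something with over 40 N, if the wrist force passes 120 N, or if a joint passes its speed limit or range.

## Working session

There is one attempt and no reset: what is moved stays moved. The work goes in short steps, Python scripts to look and compute and a tool call to move; the robot and the scene stay as the last step left them, time stands still between calls to the robot, and variables do not carry over. Pictures are saved under pics/ and viewed, and the job is handed in when it is done.

Besides the shell and the picture viewer there is one more tool, called after "Emit:" as name(argument=value, ...), one argument or row to a line, values as JSON. servo_tool: Moves the arm, as the interface text tells. Its arguments: {"type":"object","properties":{"rows":{"type":"string"},"grip":{"type":"number"}},"required":["rows"]}

```bash
ls; mkdir -p pics
python3 - <<'E'
from plant import ctrl
import cv2
o=ctrl.get_obs();print({k:o[k] for k in('clock','tool_pos','orientation','opening','force')})
for n in("top","side"):
    s=ctrl.snapshot(n);cv2.imwrite(f"pics/{n}0.png",s["frame"][:,:,::-1])
    for l in("damper","lever_knob","pointer","pin_top","block_top","lock_top","plug","jar","offcut","screwdriver"):
        r=ctrl.place_of(l,s);print(n,l,[( [round(float(v),4) for v in q["point"]],round(q["confidence"],2)) for q in r[:2]])
E
```

```text
pics
{'clock': 0.0, 'tool_pos': array([0.17720312, 0.65075541, 0.19861879]), 'orientation': array([-1.79991071e+02, -9.47216256e-02, -1.05235930e+02]), 'opening': 0.0876032518637728, 'force': array([ 0.73520332,  0.69782165, -0.02732008])}
top damper [([0.5493, -0.0426, -0.0018], 0.76), ([0.652, -0.0399, 0.0475], 0.46)]
top lever_knob [([0.4395, -0.0358, 0.0528], 0.43)]
top pointer [([0.4196, -0.0399, 0.0272], 0.95)]
top pin_top [([0.4682, -0.1963, 0.0384], 0.6)]
top block_top [([0.4619, 0.1028, 0.016], 0.66)]
top lock_top [([0.4303, 0.3967, -0.0041], 0.57), ([0.6535, -0.0413, 0.0486], 0.47)]
top plug [([0.6215, 0.0723, 0.0071], 0.61)]
top jar [([0.4305, 0.3966, -0.0017], 0.93)]
top offcut [([0.4403, -0.4036, 0.0005], 0.89)]
top screwdriver [([0.7015, -0.4322, 0.0017], 0.58)]
side damper [([0.5521, -0.0437, -0.0007], 0.67), ([0.6145, 0.0777, 0.0076], 0.18)]
side lever_knob [([0.4403, -0.0318, 0.0586], 0.64)]
side pointer [([0.4204, -0.0346, 0.0275], 0.57), ([0.4361, -0.3983, 0.0015], 0.55)]
side pin_top [([0.4737, -0.1961, 0.0394], 0.58), ([0.4333, 0.3946, -0.0002], 0.52)]
side block_top [([0.4626, 0.102, 0.0179], 0.48), ([0.433, 0.3952, -0.0015], 0.4)]
side lock_top [([0.6531, -0.0399, 0.0466], 0.48)]
side plug [([0.6137, 0.0775, 0.0044], 0.72)]
side jar [([0.4322, 0.3974, 0.0009], 0.88)]
side offcut [([0.4374, -0.4039, 0.0024], 0.66)]
side screwdriver [([0.7011, -0.4327, -0.0008], 0.58), ([0.4207, -0.0288, 0.0293], 0.34)]
```

View pics/top0.png

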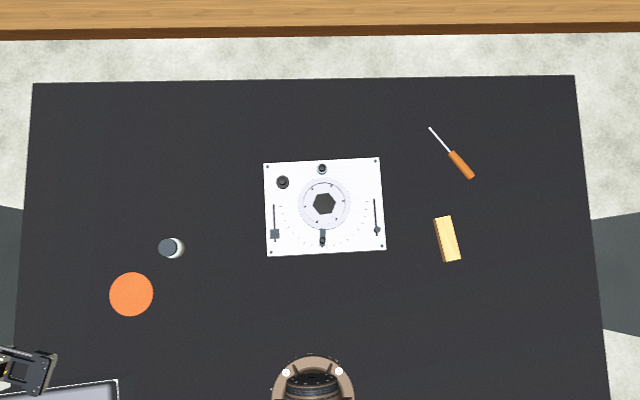

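View pics/side0.png

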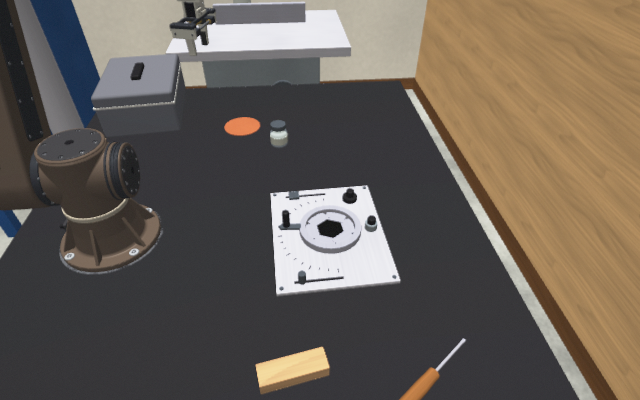

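```bash
cat > h.py <<'E'
import numpy as np,cv2
def ray(s,u,v,z):
    K=np.array(s["K"]);R=np.array(s["attitude"])
    if R.shape!=(3,3):
        from scipy.spatial.transform import Rotation as Q
        R=Q.from_euler('xyz',R,degrees=True).as_matrix()
    d=np.linalg.inv(K)@[u,v,1];d=R@np.array([d[0],-d[1],-d[2]])
    e=np.array(s["eye"]);return e+d*(z-e[2])/d[2]
E
python3 - <<'E'
from plant import ctrl
from h import *
s=ctrl.snapshot("top");print(s.keys(),s["eye"],s["attitude"],s["K"])
m=cv2.inRange(s["frame"],(170,170,170),(255,255,255))
m[:140]=0;m[270:]=0;m[:,:250]=0;m[:,400:]=0
m=cv2.morphologyEx(m,cv2.MORPH_CLOSE,np.ones((5,5)))
c=max(cv2.findContours(m,0,1)[0],key=cv2.contourArea)
P=np.array([ray(s,p[0][0],p[0][1],.01)[:2] for p in c],np.float32)
r=cv2.minAreaRect(P);b=cv2.boxPoints(r);print(r,b)
f=cv2.resize(s["frame"][140:270,250:400],None,fx=5,fy=4.5*10/9,interpolation=cv2.INTER_CUBIC);cv2.imwrite("pics/z.png",f[:600,:,::-1])
E
```

```text
dict_keys(['frame', 'K', 'eye', 'attitude', 'shot']) [ 3.75521393e-01 -1.02275738e-03  1.27636881e+00] [  7.99590761  -0.9168334  -91.38178045] [[429.16979508   0.         316.9615663 ]
 [  0.         429.16979508 202.61099655]
 [  0.           0.           1.        ]]
((0.5437090992927551, -0.04541283845901489), (0.2789997458457947, 0.35152488946914673), 1.9251664876937866) [[ 0.39838335  0.12556401]
 [ 0.41019258 -0.22576246]
 [ 0.6890348  -0.21638969]
 [ 0.6772256   0.13493678]]
```

View pics/z.png

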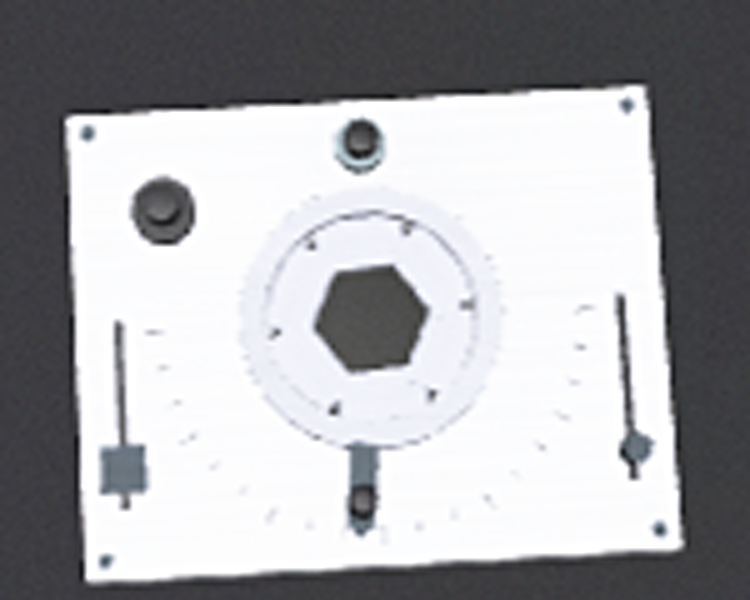

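```bash
cat >> h.py <<'E'
from scipy.spatial.transform import Rotation as Q
def go(ctrl,pos,yaw,n=5,smax=.036,amax=.12,rows=5,extra=0):
    """print rows toward pos/yaw (tool down); n=total rows"""
    o=ctrl.get_obs();p=np.array(o["tool_pos"]);R=Q.from_euler('xyz',o["orientation"],degrees=True)
    T=Q.from_euler('xyz',[180,0,yaw],degrees=True)
    pos=np.array(pos);out=[]
    rv=(R.inv()*T).as_rotvec()
    if extra and np.sign(rv[2])!=np.sign(extra): rv=rv/np.linalg.norm(rv)*(np.linalg.norm(rv)-2*np.pi)
    n=max(n,int(np.ceil(np.linalg.norm(pos-p)/smax)),int(np.ceil(np.linalg.norm(rv)/amax)))
    d=(pos-p)/n
    for i in range(min(n,rows)):
        t=R.inv().apply(d)*100; a=rv/n
        out.append(" ".join(f"{v:.2f}" for v in t)+" "+" ".join(f"{v:.3f}" for v in a)); R=R*Q.from_rotvec(rv/n)
    print("n",n,"pos",p.round(4),"ori",np.round(o["orientation"],1),"F",np.round(o["force"],1),"open",round(float(o["opening"]),4),"t",o["clock"]);print("; ".join(out))
E
python3 - <<'E'
from plant import ctrl
from h import *
s=ctrl.snapshot("top")
for u,v,z in[(377.2,229.2,.04),(322.3,167.6,.046),(322.5,240,.08),(324.5,204.,.032),(322,246.5,.029)]: print(ray(s,u,v,z).round(4))
go(ctrl,[.46,-.045,.22],90,rows=25,extra=1)
E
```

```text
[ 0.4673 -0.1972  0.04  ]
[ 0.651 -0.043  0.046]
[ 0.4377 -0.0371  0.08  ]
[ 0.5452 -0.0471  0.032 ]
[ 0.4217 -0.0367  0.029 ]
n 24 pos [0.1773 0.6513 0.1996] ori [ 180.     0.  -105.2] F [-0.4 -0.2  0.1] open 0.088 t 1.2
2.49 -1.90 -0.09 0.000 -0.000 0.120; 2.25 -2.18 -0.09 0.000 -0.000 0.120; 1.97 -2.44 -0.09 0.000 -0.000 0.120; 1.66 -2.65 -0.09 0.000 -0.000 0.120; 1.33 -2.83 -0.09 0.000 -0.000 0.120; 0.99 -2.97 -0.09 0.000 -0.000 0.120; 0.62 -3.07 -0.09 0.000 -0.000 0.120; 0.25 -3.12 -0.09 0.000 -0.000 0.120; -0.12 -3.13 -0.09 0.000 -0.000 0.120; -0.50 -3.09 -0.09 0.000 -0.000 0.120; -0.86 -3.01 -0.09 0.000 -0.000 0.120; -1.22 -2.89 -0.09 0.000 -0.000 0.120; -1.55 -2.72 -0.09 0.000 -0.000 0.120; -1.87 -2.51 -0.09 0.000 -0.000 0.120; -2.15 -2.27 -0.09 0.000 -0.000 0.120; -2.41 -2.00 -0.09 0.000 -0.000 0.120; -2.63 -1.70 -0.09 0.000 -0.000 0.120; -2.82 -1.37 -0.09 0.000 -0.000 0.120; -2.96 -1.02 -0.09 0.000 -0.000 0.120; -3.06 -0.66 -0.09 0.000 -0.000 0.120; -3.12 -0.29 -0.09 0.000 -0.000 0.120; -3.13 0.08 -0.09 0.000 -0.000 0.120; -3.10 0.46 -0.09 0.000 -0.000 0.120; -3.02 0.82 -0.09 0.000 -0.000 0.120
```

Emit:
servo_tool(
  rows="2.5 -1.9 -0.1 0 0 0.12; 2.25 -2.2 -0.1 0 0 0.12; 2 -2.4 -0.1 0 0 0.12; 1.7 -2.65 -0.1 0 0 0.12; 1.3 -2.8 -0.1 0 0 0.12",
  grip=4.4,
)

```text
clock: 1.62
tool_pos: [0.2345, 0.505, 0.2014]
orientation: [-179.9, -0.1, -140.5]
force: [-0.2, 0.1, 0.6]
opening: 0.0599
```

Emit:
servo_tool(
  rows="1 -3 -0.1 0 0 0.12; 0.6 -3.1 -0.1 0 0 0.12; 0.25 -3.1 -0.1 0 0 0.12; -0.1 -3.1 -0.1 0 0 0.12; -0.5 -3.1 -0.1 0 0 0.12",
)

```text
clock: 2.03
tool_pos: [0.2912, 0.3508, 0.2074]
orientation: [-179.9, 0.1, -176.3]
force: [0.2, 0.2, -0.0]
opening: 0.0441
```

Emit:
servo_tool(
  rows="-0.9 -3 -0.1 0 0 0.12; -1.2 -2.9 -0.1 0 0 0.12; -1.55 -2.7 -0.1 0 0 0.12; -1.9 -2.5 -0.1 0 0 0.12; -2.15 -2.3 -0.1 0 0 0.12",
)

```text
clock: 2.45
tool_pos: [0.3438, 0.1954, 0.2142]
orientation: [179.7, 0.1, 147.9]
force: [1.7, 0.4, -0.7]
opening: 0.0442
```

Run:
```python
from plant import ctrl
from h import *
go(ctrl,[.46,-.045,.22],90,rows=15,extra=1)
```

```text
n 9 pos [0.3438 0.1954 0.2142] ori [1.797e+02 1.000e-01 1.479e+02] F [ 1.7  0.4 -0.7] open 0.0442 t 2.45
-2.51 -1.57 -0.07 0.001 -0.000 0.112; -2.67 -1.28 -0.07 0.001 -0.000 0.112; -2.80 -0.98 -0.07 0.001 -0.000 0.112; -2.89 -0.66 -0.07 0.001 -0.000 0.112; -2.95 -0.33 -0.06 0.001 -0.000 0.112; -2.97 0.00 -0.06 0.001 -0.000 0.112; -2.95 0.34 -0.06 0.001 -0.000 0.112; -2.89 0.66 -0.06 0.001 -0.000 0.112; -2.80 0.98 -0.06 0.001 -0.000 0.112
```

Emit:
servo_tool(
  rows="-2.5 -1.6 -0.1 0 0 0.112; -2.7 -1.3 -0.1 0 0 0.112; -2.8 -1 0 0 0 0.112; -2.9 -0.65 0 0 0 0.112; -2.95 -0.3 0 0 0 0.112",
)

```text
clock: 2.87
tool_pos: [0.4081, 0.0532, 0.2188]
orientation: [179.3, -0.2, 114.2]
force: [0.9, 0.2, -0.1]
opening: 0.0442
```

Emit:
servo_tool(
  rows="-3 0 0 0 0 0.112; -2.95 0.3 0 0 0 0.112; -2.9 0.65 0 0 0 0.112; -2.8 1 0 0 0 0.112; 0 0 0 0 0 0",
)

```text
clock: 3.28
tool_pos: [0.4587, -0.0658, 0.22]
orientation: [179.2, -0.6, 86.6]
force: [-0.4, 0.1, 0.4]
opening: 0.0441
```

Run:
```python
from plant import ctrl
from h import *
s=ctrl.snapshot("wrist");cv2.imwrite("pics/w0.png",s["frame"][:,:,::-1])
for l in("damper","lever_knob","pointer","pin_top","block_top","lock_top"):
    r=ctrl.place_of(l,s);print(l,[( [round(float(v),4) for v in q["point"]],round(q["confidence"],2)) for q in r[:2]])
go(ctrl,[.44,-.045,.15],90)
print(ctrl.get_obs()["joint_pos"])
```

```text
damper [([0.5495, -0.043, -0.0001], 0.76)]
lever_knob [([0.4407, -0.0368, 0.0569], 0.84)]
pointer [([0.4216, -0.0364, 0.028], 0.85)]
pin_top [([0.4707, -0.1951, 0.0372], 0.72), ([0.4401, -0.0356, 0.0578], 0.32)]
block_top [([0.4639, 0.1054, 0.0175], 0.74), ([0.4685, -0.1961, 0.0389], 0.23)]
lock_top [([0.66, -0.0402, 0.0459], 0.79)]
n 5 pos [ 0.4574 -0.0614  0.2203] ori [179.2  -0.7  87.4] F [-0.9  0.5 -0.1] open 0.0437 t 3.6333
0.29 -0.38 1.40 0.003 -0.002 -0.009; 0.30 -0.37 1.41 0.003 -0.002 -0.009; 0.31 -0.37 1.41 0.003 -0.002 -0.009; 0.31 -0.36 1.41 0.003 -0.002 -0.009; 0.32 -0.35 1.41 0.003 -0.002 -0.009
[  16.56499858   -1.477956    -23.47701315   -0.39859398  -67.00442744
 -109.04923242]
```

View pics/w0.png

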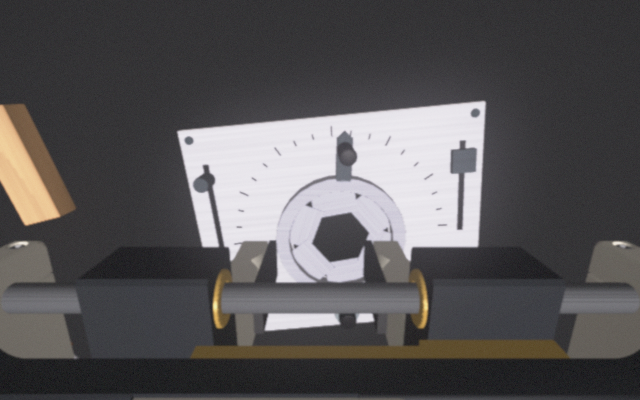

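Run:
```python
from plant import ctrl
from h import *
go(ctrl,[.4402,-.0358,.10],86)
```

```text
n 5 pos [ 0.4574 -0.0614  0.2203] ori [179.2  -0.7  87.4] F [-0.9  0.5 -0.1] open 0.0437 t 3.6333
0.47 -0.40 2.41 0.003 -0.002 0.005; 0.47 -0.40 2.41 0.003 -0.002 0.005; 0.47 -0.39 2.41 0.003 -0.002 0.005; 0.48 -0.39 2.41 0.003 -0.002 0.005; 0.48 -0.38 2.41 0.003 -0.002 0.005
```

Emit:
servo_tool(
  rows="0.5 -0.4 2.4 0.003 -0.002 0.005; 0.5 -0.4 2.4 0.003 -0.002 0.005; 0.5 -0.4 2.4 0.003 -0.002 0.005; 0.5 -0.4 2.4 0.003 -0.002 0.005; 0.5 -0.4 2.4 0.003 -0.002 0.005",
)

```text
clock: 4.05
tool_pos: [0.4446, -0.0288, 0.1036]
orientation: [179.1, -0.3, 86.5]
force: [0.0, 1.1, -0.6]
opening: 0.0439
```

Run:
```python
from plant import ctrl
from h import *
go(ctrl,[.4402,-.0358,.045],86)
s=ctrl.snapshot("wrist");cv2.imwrite("pics/w1.png",s["frame"][:,:,::-1])
for l in("lever_knob",):
    r=ctrl.place_of(l,s);print(l,[( [round(float(v),4) for v in q["point"]],round(q["confidence"],2)) for q in r[:2]])
go(ctrl,[.4402,-.0358,.045],86)
```

```text
n 5 pos [ 0.4446 -0.0288  0.1036] ori [179.1  -0.3  86.5] F [ 0.   1.1 -0.6] open 0.0439 t 4.05
-0.15 -0.10 1.17 0.003 -0.001 0.002; -0.15 -0.09 1.17 0.003 -0.001 0.002; -0.15 -0.09 1.17 0.003 -0.001 0.002; -0.15 -0.09 1.17 0.003 -0.001 0.002; -0.15 -0.08 1.17 0.003 -0.001 0.002
lever_knob [([0.4417, -0.038, 0.0553], 0.7), ([0.4654, 0.1082, 0.0155], 0.31)]
n 5 pos [ 0.4417 -0.0293  0.1012] ori [179.5  -0.2  86.5] F [-0.2  0.1  0.2] open 0.0444 t 4.15
-0.14 -0.03 1.12 0.002 -0.001 0.002; -0.13 -0.03 1.12 0.002 -0.001 0.002; -0.13 -0.03 1.12 0.002 -0.001 0.002; -0.13 -0.03 1.12 0.002 -0.001 0.002; -0.13 -0.02 1.12 0.002 -0.001 0.002
```

View pics/w1.png

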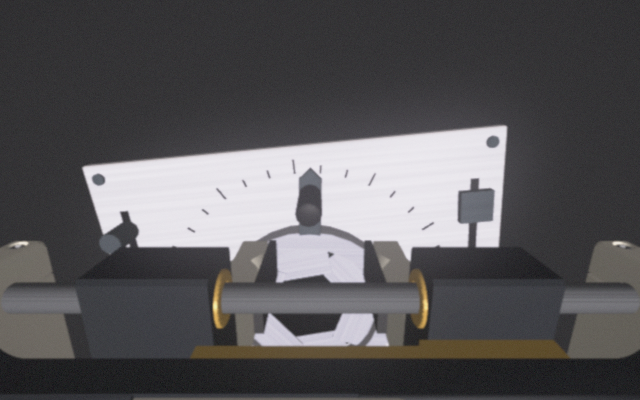

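Emit:
servo_tool(
  rows="-0.4 0 0.8 0.002 0 0.002; -0.3 0 1.2 0.002 0 0.002; 0 0 1.2 0.002 0 0.002; 0 0 1.2 0.002 0 0.002; 0 0 1.2 0.002 0 0.002",
)

```text
clock: 4.57
tool_pos: [0.4481, -0.0339, 0.0502]
orientation: [179.4, -0.4, 86.5]
force: [0.7, -0.4, 0.1]
opening: 0.0442
```

```bash
cat >> h.py <<'E'
AX=np.array([.5493,-.0435])
def arc(ctrl,th,off,r=.11,z=.045,**k):
    t=np.radians(th);p=AX+r*np.array([np.cos(t),np.sin(t)])+off*np.array([-np.sin(t),np.cos(t)])
    go(ctrl,[p[0],p[1],z],th-90,**k)
def arcs(ctrl,th0,th1,off,n,r=.11,z=.045):
    """rows through successive arc waypoints, from the measured pose"""
    o=ctrl.get_obs();p=np.array(o["tool_pos"]);R=Q.from_euler('xyz',o["orientation"],degrees=True);out=[]
    for th in np.linspace(th0,th1,n+1)[1:]:
        t=np.radians(th);g=AX+r*np.array([np.cos(t),np.sin(t)])+off*np.array([-np.sin(t),np.cos(t)]);g=np.array([*g,z])
        T=Q.from_euler('xyz',[180,0,th-90],degrees=True)
        out.append(" ".join(f"{v:.2f}" for v in R.inv().apply(g-p)*100)+" "+" ".join(f"{v:.3f}" for v in (R.inv()*T).as_rotvec()));p=g;R=T
    print("pos",o["tool_pos"].round(4),"ori",np.round(o["orientation"],1),"F",np.round(o["force"],1),"open",round(float(o["opening"]),4),"t",o["clock"]);print("; ".join(out))
E
python3 - <<'E'
from plant import ctrl
from h import *
arcs(ctrl,176,196,.013,10)
E
```

```text
pos [ 0.4481 -0.0339  0.0502] ori [179.4  -0.4  86.5] F [ 0.7 -0.4  0.1] open 0.0442 t 4.5667
-1.93 -0.81 0.50 0.010 -0.007 -0.026; -0.38 0.05 0.00 0.000 0.000 -0.035; -0.38 0.05 0.00 0.000 0.000 -0.035; -0.38 0.05 0.00 0.000 0.000 -0.035; -0.38 0.05 0.00 0.000 0.000 -0.035; -0.38 0.05 0.00 -0.000 0.000 -0.035; -0.38 0.05 0.00 0.000 0.000 -0.035; -0.38 0.05 0.00 0.000 0.000 -0.035; -0.38 0.05 0.00 0.000 0.000 -0.035; -0.38 0.05 0.00 -0.000 0.000 -0.035
```

Emit:
servo_tool(
  rows="-0.4 -0.8 0.4 0.01 -0.005 0; -0.5 0 0.1 0 0 0; -0.5 0 0 0 0 -0.03; -0.4 0 0 0 0 -0.035; -0.4 0.05 0 0 0 -0.035",
)

```text
clock: 4.98
tool_pos: [0.4408, -0.0564, 0.047]
orientation: [179.9, -0.2, 92.6]
force: [-0.7, 3.2, -2.1]
opening: 0.0439
```

Run:
```python
from plant import ctrl
from h import *
arcs(ctrl,184,202,.013,5)
```

```text
pos [ 0.4408 -0.0564  0.047 ] ori [179.9  -0.2  92.6] F [-0.7  3.2 -2.1] open 0.0439 t 4.9833
-1.46 0.05 0.20 0.002 -0.003 -0.087; -0.69 0.10 0.00 0.000 0.000 -0.063; -0.69 0.10 0.00 0.000 0.000 -0.063; -0.69 0.10 0.00 0.000 0.000 -0.063; -0.69 0.10 0.00 0.000 0.000 -0.063
```

Emit:
servo_tool(
  rows="-0.8 0.05 0.1 0 0 -0.06; -0.8 0.1 0 0 0 -0.06; -0.8 0.1 0 0 0 -0.06; -0.7 0.1 0 0 0 -0.06; -0.7 0.1 0 0 0 -0.06",
)

```text
clock: 5.4
tool_pos: [0.4517, -0.0942, 0.0502]
orientation: [179.6, -0.2, 110.7]
force: [-0.2, 2.9, -2.7]
opening: 0.0439
```

Run:
```python
from plant import ctrl
from h import *
arcs(ctrl,199,217,.013,5)
```

```text
pos [ 0.4517 -0.0942  0.0502] ori [179.6  -0.2 110.7] F [-0.2  2.9 -2.7] open 0.0439 t 5.4
-0.37 -0.04 0.52 0.007 -0.004 -0.033; -0.69 0.10 0.00 0.000 0.000 -0.063; -0.69 0.10 0.00 0.000 0.000 -0.063; -0.69 0.10 0.00 0.000 0.000 -0.063; -0.69 0.10 0.00 0.000 0.000 -0.063
```

Emit:
servo_tool(
  rows="-0.7 0.05 0.2 0 0 -0.06; -0.8 0.1 0.2 0 0 -0.06; -0.8 0.1 0.2 0 0 -0.06; -0.7 0.1 0.1 0 0 -0.06; -0.7 0.1 0.1 0 0 -0.06",
)

```text
clock: 5.82
tool_pos: [0.4753, -0.1268, 0.048]
orientation: [179.1, 0.0, 128.9]
force: [0.6, 3.9, -1.1]
opening: 0.0438
```

Run:
```python
from plant import ctrl
from h import *
arcs(ctrl,216,232,.013,5)
```

```text
pos [ 0.4753 -0.1268  0.048 ] ori [179.1   0.  128.9] F [ 0.6  3.9 -1.1] open 0.0438 t 5.8167
0.48 -0.01 0.30 0.015 0.000 -0.005; -0.61 0.09 0.00 -0.000 0.000 -0.056; -0.61 0.09 0.00 0.000 0.000 -0.056; -0.61 0.09 0.00 -0.000 0.000 -0.056; -0.61 0.09 0.00 0.000 0.000 -0.056
```

Emit:
servo_tool(
  rows="-0.6 0.05 0.2 0.005 0 -0.05; -0.6 0.1 0.1 0.005 0 -0.05; -0.6 0.1 0.1 0 0 -0.05; -0.6 0.1 0.1 0 0 -0.05; 0 0 0 0 0 0",
)

```text
clock: 6.23
tool_pos: [0.4968, -0.144, 0.0482]
orientation: [179.5, 0.3, 141.2]
force: [0.4, 0.3, -1.0]
opening: 0.0441
```

Run:
```python
from plant import ctrl
from h import *
for n in("top","side"):
    s=ctrl.snapshot(n);cv2.imwrite(f"pics/{n}1.png",cv2.resize(s["frame"][140:270,250:400] if n=="top" else s["frame"][160:310,230:410],None,fx=4,fy=4,interpolation=cv2.INTER_CUBIC)[:,:,::-1])
    for l in("lever_knob","pointer","pin_top"):
        r=ctrl.place_of(l,s);print(n,l,[( [round(float(v),4) for v in q["point"]],round(q["confidence"],2)) for q in r[:2]])
p=ctrl.get_obs()["tool_pos"];d=p[:2]-AX;print(np.hypot(*d),np.degrees(np.arctan2(d[1],d[0]))+360-6.7)
arcs(ctrl,234,240,.013,5)
```

```text
top lever_knob []
top pointer []
top pin_top [([0.4705, -0.1952, 0.0385], 0.56)]
side lever_knob [([0.4909, -0.1307, 0.0544], 0.59)]
side pointer [([0.475, -0.1483, 0.0282], 0.55), ([0.4325, -0.403, 0.001], 0.41)]
side pin_top [([0.4694, -0.1987, 0.0383], 0.6)]
0.11320624931436106 235.12732192200545
pos [ 0.4959 -0.1433  0.0476] ori [179.5   0.2 141. ] F [ 0.  -0.2 -1.9] open 0.0442 t 6.6333
0.03 0.24 0.27 0.009 0.005 -0.073; -0.23 0.03 0.00 0.000 0.000 -0.021; -0.23 0.03 0.00 0.000 0.000 -0.021; -0.23 0.03 0.00 0.000 0.000 -0.021; -0.23 0.03 0.00 -0.000 0.000 -0.021
```

View pics/top1.png

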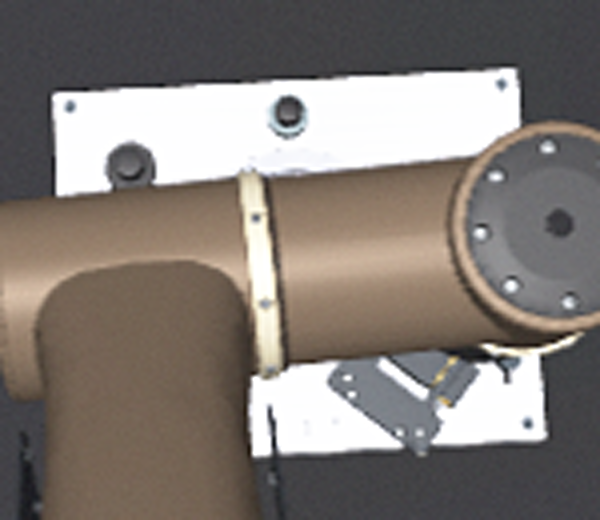

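View pics/side1.png

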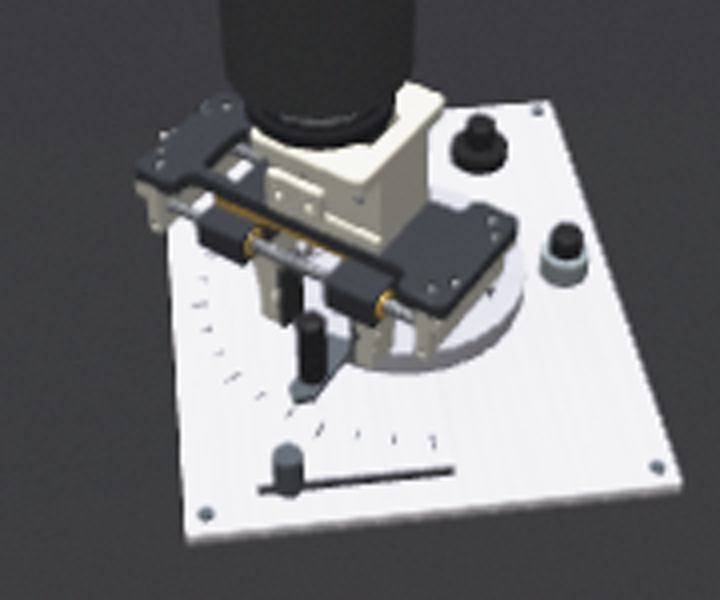

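Emit:
servo_tool(
  rows="-0.2 0.1 0.1 0.005 0 -0.05; -0.4 0.1 0.1 0 0 -0.04; -0.4 0.05 0 0 0 -0.02; -0.3 0 0 0 0 -0.02; 0 0 0 0 0 0",
)

```text
clock: 7.05
tool_pos: [0.5057, -0.1478, 0.0457]
orientation: [179.9, 0.1, 148.7]
force: [1.0, 0.6, -0.8]
opening: 0.0439
```

```bash
cat > look.py <<'E'
from plant import ctrl
from h import *
import sys
tag=sys.argv[1]
for n in sys.argv[2:]:
    s=ctrl.snapshot(n);cv2.imwrite(f"pics/{n}{tag}.png",cv2.resize(s["frame"][140:270,250:400] if n=="top" else s["frame"][160:310,230:410],None,fx=4,fy=4,interpolation=cv2.INTER_CUBIC)[:,:,::-1])
    for l in("lever_knob","pointer","pin_top","damper","lock_top"):
        r=ctrl.place_of(l,s)[:1]
        if r:
            p=r[0]["point"];d=p[:2]-AX;print(n,l,np.round(p,4),round(r[0]["confidence"],2),"ang",(np.degrees(np.arctan2(d[1],d[0]))%360).round(1))
o=ctrl.get_obs();p=o["tool_pos"];d=p[:2]-AX;print(p.round(4),o["orientation"].round(1),o["force"].round(1),np.hypot(*d).round(4),np.degrees(np.arctan2(d[1],d[0]))%360-6.7,o["clock"])
E
python3 look.py 2 side
```

```text
side lever_knob [ 0.4723 -0.1984  0.042 ] 0.7 ang 243.6
side pointer [ 0.4854 -0.1533  0.0279] 0.62 ang 239.8
side pin_top [ 0.4736 -0.1958  0.0415] 0.64 ang 243.6
side damper [ 0.5518 -0.0476 -0.0011] 0.72 ang 301.4
side lock_top [ 0.7042 -0.4346  0.0009] 0.66 ang 291.6
[ 0.5055 -0.1479  0.0458] [1.799e+02 1.000e-01 1.487e+02] [ 0.4  0.1 -0. ] 0.1132 240.54754159677077 7.35
```

View pics/side2.png

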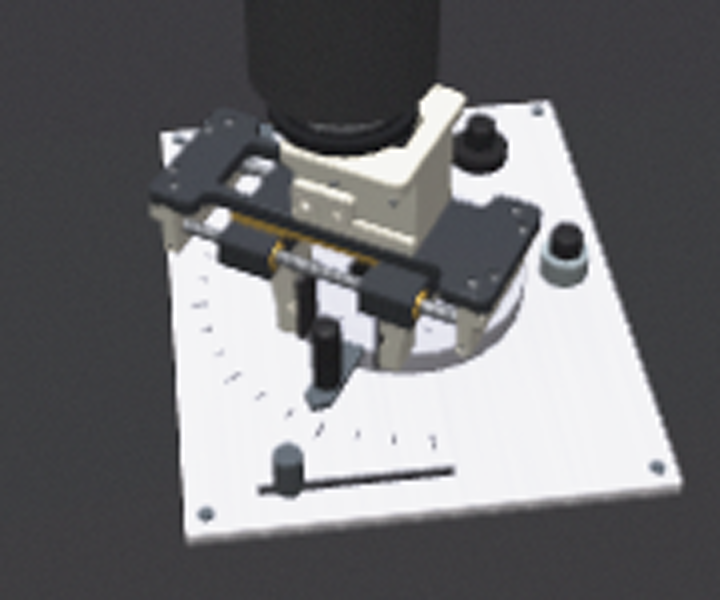

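Emit:
servo_tool(
  rows="-0.2 0.05 0 0 0 -0.02; -0.2 0 0 0 0 -0.02; -0.1 0 0 0 0 0; 0 0 0 0 0 0",
)

```text
clock: 7.68
tool_pos: [0.5092, -0.1495, 0.0457]
orientation: [179.9, -0.0, 151.2]
force: [-1.0, 1.3, 0.6]
opening: 0.0444
```

```bash
python3 look.py 3 side
```

```text
side lever_knob [ 0.5001 -0.1392  0.0581] 0.59 ang 242.8
side pointer [ 0.4884 -0.1573  0.0259] 0.83 ang 241.8
side pin_top [ 0.4725 -0.1945  0.0412] 0.43 ang 243.0
side damper [ 0.5518 -0.0436 -0.0027] 0.68 ang 357.7
side lock_top [ 0.6529 -0.0372  0.0438] 0.44 ang 3.5
[ 0.5091 -0.1495  0.0457] [179.9   0.  151.2] [-0.5  0.5  0.6] 0.1134 242.5594490859536 7.9833
```

View pics/side3.png

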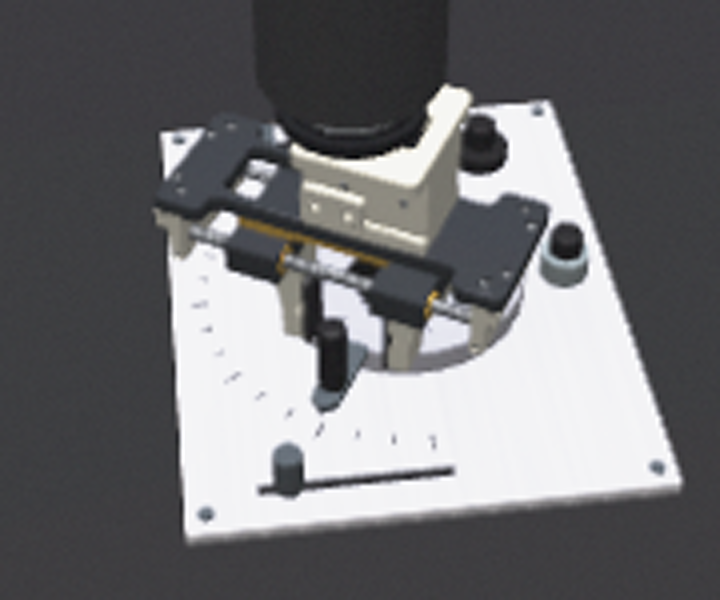

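Emit:
servo_tool(
  rows="0.5 0 0 0 0 0; 0.5 0 0 0 0 0; 0 0 -2 0 0 0; 0 0 -3.5 0 0 0; 0 0 -3.5 0 0 0",
)

```text
clock: 8.4
tool_pos: [0.4935, -0.1444, 0.1306]
orientation: [-179.7, -0.7, 151.1]
force: [1.4, -0.0, 0.1]
opening: 0.044
```

Run:
```python
from plant import ctrl
from h import *
go(ctrl,[.655,-.041,.13],95,rows=15)
```

```text
n 9 pos [ 0.4935 -0.1444  0.1306] ori [-179.7   -0.7  151.1] F [ 1.4 -0.   0.1] open 0.044 t 8.4
-1.01 1.87 -0.02 -0.001 -0.001 0.109; -0.81 1.97 -0.01 -0.001 -0.001 0.109; -0.59 2.05 -0.01 -0.001 -0.001 0.109; -0.36 2.10 -0.01 -0.001 -0.001 0.109; -0.13 2.13 -0.00 -0.001 -0.001 0.109; 0.10 2.13 -0.00 -0.001 -0.001 0.109; 0.33 2.10 0.00 -0.001 -0.001 0.109; 0.56 2.06 0.00 -0.001 -0.001 0.109; 0.78 1.98 0.01 -0.001 -0.001 0.109
```

Emit:
servo_tool(
  rows="-1 1.9 0 0 0 0.109; -0.8 2 0 0 0 0.109; -0.6 2.05 0 0 0 0.109; -0.35 2.1 0 0 0 0.109; -0.1 2.1 0 0 0 0.109",
  grip=0,
)

```text
clock: 8.82
tool_pos: [0.5871, -0.0861, 0.1421]
orientation: [179.7, 0.1, 118.6]
force: [-0.0, -0.2, 0.4]
opening: 0.0165
```

Emit:
servo_tool(
  rows="0.1 2.1 0 0 0 0.109; 0.35 2.1 0 0 0 0.109; 0.55 2.05 0 0 0 0.109; 0.8 2 0 0 0 0.109; 0 0 0 0 0 0",
)

```text
clock: 9.23
tool_pos: [0.6644, -0.0374, 0.1426]
orientation: [179.6, -0.0, 92.1]
force: [-0.2, 0.3, 0.2]
opening: 0.0004
```

```bash
python3 look.py 4 side top wrist
python3 - <<'E'
from plant import ctrl
from h import *
s=ctrl.snapshot("wrist");cv2.imwrite("pics/w4.png",s["frame"][:,:,::-1])
E
```

```text
side lever_knob [ 0.5016 -0.1387  0.0558] 0.68 ang 243.4
side pointer [ 0.4873 -0.1571  0.0278] 0.74 ang 241.4
side pin_top [ 0.4726 -0.1954  0.0427] 0.51 ang 243.2
side damper [ 5.507e-01 -4.400e-02  5.000e-04] 0.85 ang 340.3
side lock_top [ 0.6546 -0.0387  0.0445] 0.38 ang 2.6
top lever_knob [ 0.4986 -0.1398  0.0561] 0.41 ang 242.2
top pointer [ 0.491  -0.1599  0.0288] 0.92 ang 243.4
top pin_top [ 0.4714 -0.1993  0.0397] 0.47 ang 243.4
top damper [ 0.5479 -0.0433  0.0007] 0.72 ang 171.9
top lock_top [ 0.6506 -0.0403  0.0486] 0.58 ang 1.8
wrist damper [ 5.492e-01 -4.380e-02 -5.000e-04] 0.89 ang 251.6
wrist lock_top [ 0.6607 -0.0398  0.0456] 0.86 ang 1.9
[ 0.662  -0.0392  0.1432] [179.6  -0.   92.4] [0.3 0.5 0.7] 0.1128 -4.519768645562715 10.1333
```

View pics/w4.png

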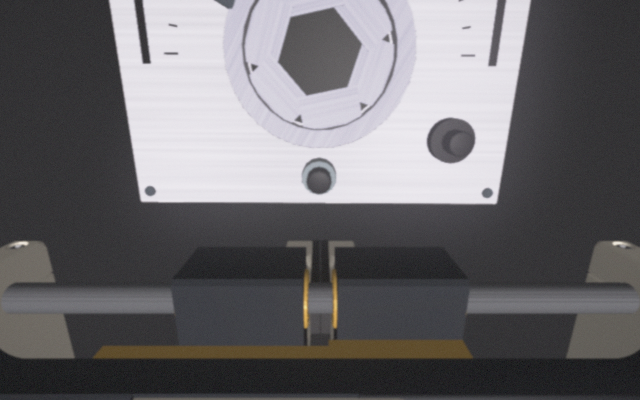

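View pics/top4.png

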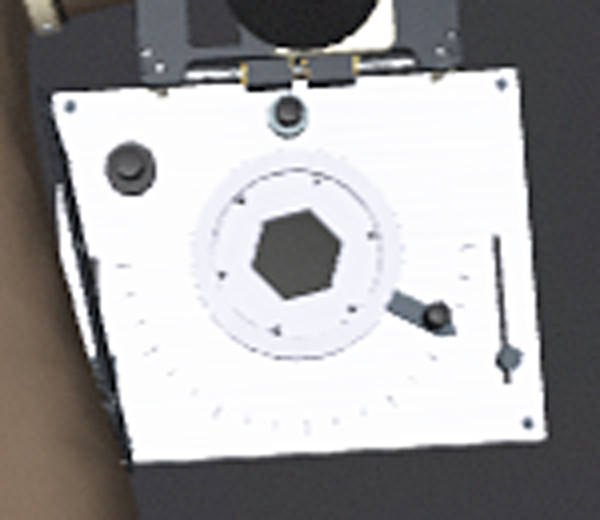

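View pics/side4.png

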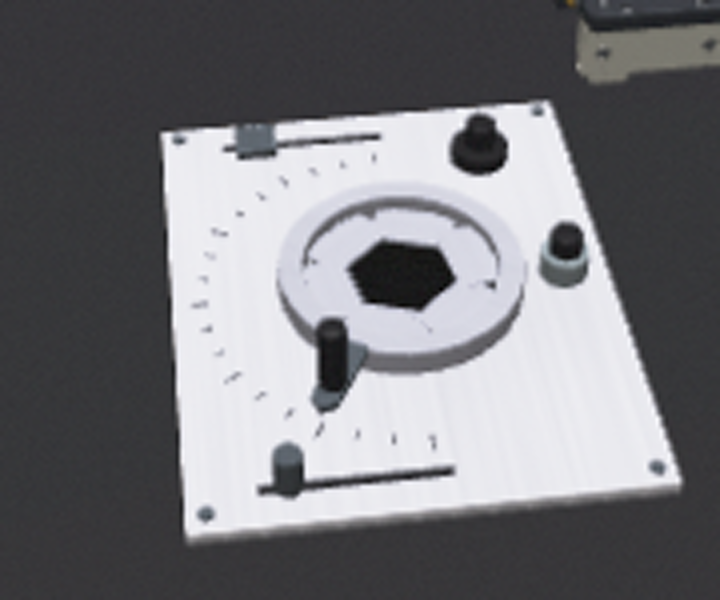

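Run:
```python
from plant import ctrl
from h import *
s=ctrl.snapshot("top")
t=ray(s,363.9,223.3,.029)[:2];p=ray(s,377.2,229.2,.04)[:2]
for a in (AX,np.array([.5487,-.0452])):
    A=lambda q:np.degrees(np.arctan2(*(q-a)[::-1]))%360
    print(t,p,A(t),A(p))
go(ctrl,[.655,-.040,.06],92)
```

```text
[ 0.48622542 -0.16081418] [ 0.46727974 -0.19724339] 241.73507170488728 241.92061095516465
[ 0.48622542 -0.16081418] [ 0.46727974 -0.19724339] 241.61448750415303 241.83064905732584
n 5 pos [ 0.662  -0.0392  0.1432] ori [179.6  -0.   92.4] F [-0.6  0.4 -0.7] open 0.0006 t 10.2333
-0.01 -0.15 1.66 0.001 -0.000 0.001; -0.01 -0.15 1.66 0.001 -0.000 0.001; -0.01 -0.15 1.66 0.001 -0.000 0.001; -0.01 -0.14 1.66 0.001 -0.000 0.001; -0.01 -0.14 1.66 0.001 -0.000 0.001
```

Lever direction (241.7°) and pin direction (241.9°) agree in the same image. Now the lock.

Emit:
servo_tool(
  rows="0 -0.15 1.6 0 0 0; 0 -0.15 1.6 0 0 0; 0 -0.15 1.6 0 0 0; 0 -0.15 1.6 0 0 0; 0 -0.15 1.2 0 0 0",
)

```text
clock: 10.65
tool_pos: [0.6584, -0.0391, 0.0688]
orientation: [179.1, -0.1, 92.4]
force: [-0.4, -0.5, -0.5]
opening: 0.0005
```

```bash
python3 look.py 5 side
python3 - <<'E'
from plant import ctrl
from h import *
go(ctrl,[.655,-.040,.048],92)
E
```

```text
side lever_knob [ 0.5011 -0.1354  0.054 ] 0.57 ang 242.3
side pointer [ 0.4878 -0.1567  0.0291] 0.82 ang 241.5
side pin_top [ 0.4703 -0.1951  0.0409] 0.62 ang 242.5
side damper [ 0.5516 -0.0452 -0.0034] 0.92 ang 323.5
side lock_top [ 0.655  -0.0398  0.0454] 0.37 ang 2.0
[ 0.6597 -0.039   0.0712] [ 1.79e+02 -1.00e-01  9.24e+01] [0.1 0.1 0.2] 0.1105 -4.382817861043685 10.95
n 5 pos [ 0.6597 -0.039   0.0712] ori [ 1.79e+02 -1.00e-01  9.24e+01] F [0.1 0.1 0.2] open 0.0008 t 10.95
-0.02 -0.10 0.46 0.003 -0.000 0.002; -0.02 -0.10 0.46 0.003 -0.000 0.002; -0.02 -0.10 0.46 0.003 -0.000 0.002; -0.02 -0.10 0.46 0.003 -0.000 0.002; -0.02 -0.10 0.46 0.003 -0.000 0.002
```

View pics/side5.png

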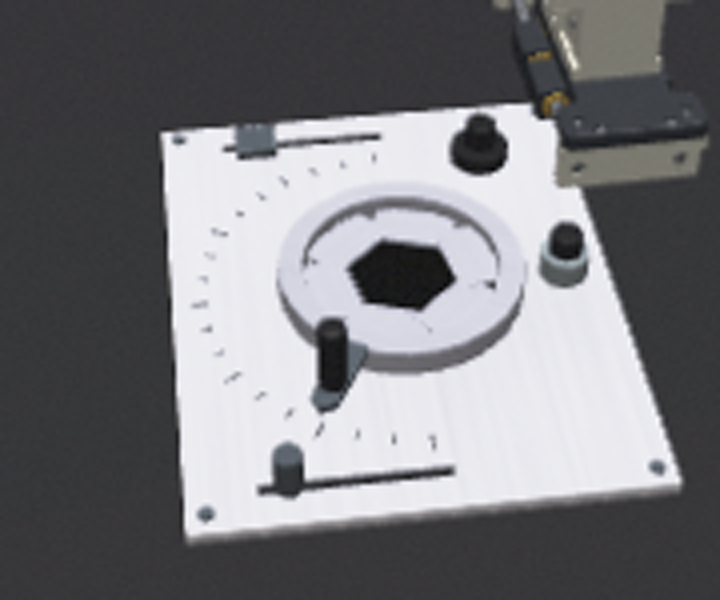

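Run:
```python
from plant import ctrl
from h import *
s=ctrl.snapshot("side")
R=Q.from_euler('xyz',s["attitude"],degrees=True)
f=s["frame"].copy()
for p in [ctrl.get_obs()["tool_pos"],[.655,-.04,.046],[.4703,-.1951,.04]]:
    c=R.inv().apply(np.array(p)-s["eye"]);u=s["K"]@[c[0],-c[1],-c[2]];u=u[:2]/u[2];print(u)
    cv2.circle(f,tuple(int(round(x)) for x in u),1,(255,0,0),-1)
cv2.imwrite("pics/s6.png",cv2.resize(f[100:310,250:520],None,fx=2.8,fy=2.8,interpolation=cv2.INTER_CUBIC)[:,:,::-1])
```

```text
[374.33440505 208.97709552]
[371.67013533 216.87141417]
[301.96663223 271.77188997]
```

View pics/s6.png

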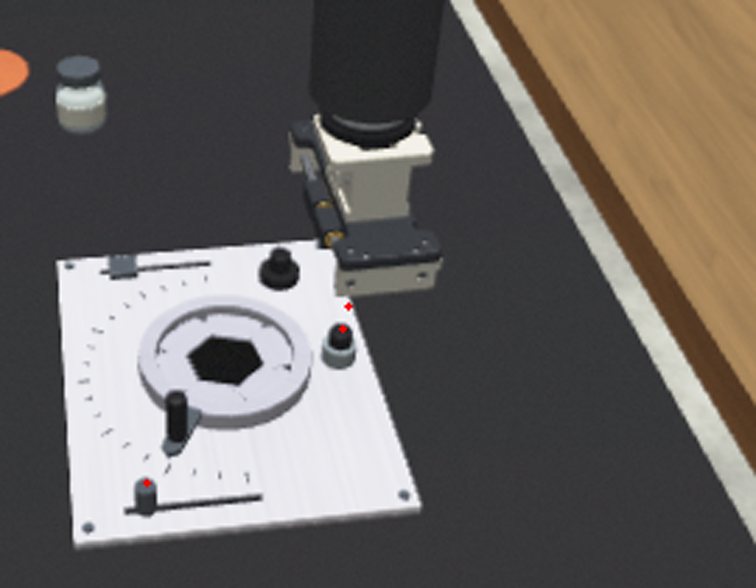

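Run:
```python
from plant import ctrl
from h import *
s=ctrl.snapshot("side");f=s["frame"]
cv2.imwrite("pics/s7.png",cv2.resize(f[175:240,340:420],None,fx=9,fy=9,interpolation=cv2.INTER_NEAREST)[:,:,::-1])
s=ctrl.snapshot("wrist");cv2.imwrite("pics/w7.png",s["frame"][:,:,::-1])
```

```text
(no output)
```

View pics/s7.png

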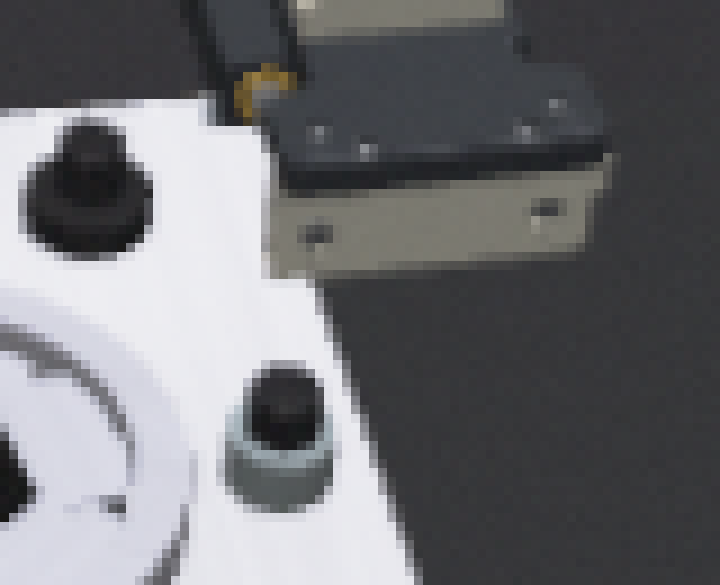

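View pics/w7.png

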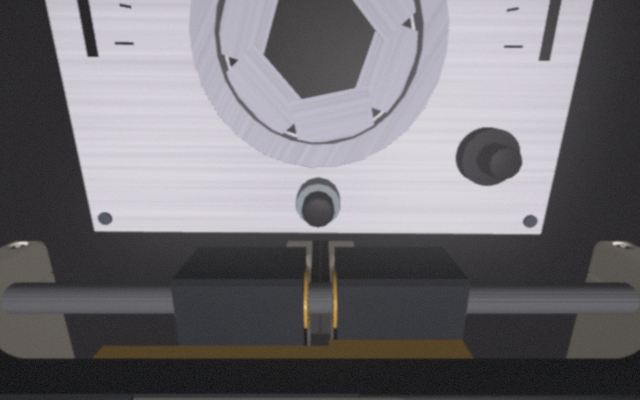

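Run:
```python
from plant import ctrl
from h import *
s=ctrl.snapshot("side");print(s["eye"],s["attitude"])
R=Q.from_euler('xyz',s["attitude"],degrees=True)
def pr(p):
    c=R.inv().apply(np.array(p)-s["eye"]);u=s["K"]@[c[0],-c[1],-c[2]];return (u[:2]/u[2])
u=pr([.5091,-.1495,.0457]);print("side3 TCP in crop",(u-[230,160])*4)
for y in(-.02,-.06,-.136):
  for x in (.62,.65,.669,.70):
    for z in (.071,.10,.137,.15): print(x,y,z,((pr([x,y,z])-[340,175])*9).round())
print(ctrl.get_obs()["tool_pos"],ctrl.get_obs()["joint_pos"])
```

```text
[ 0.4537943  -0.78144755  0.74608898] [49.19681513 -0.16322657 -5.44445745]
side3 TCP in crop [350.6577223  373.61729748]
0.62 -0.02 0.071 [155. 270.]
0.62 -0.02 0.1 [161. 190.]
0.62 -0.02 0.137 [170.  83.]
0.62 -0.02 0.15 [173.  44.]
0.65 -0.02 0.071 [261. 263.]
0.65 -0.02 0.1 [270. 183.]
0.65 -0.02 0.137 [281.  77.]
0.65 -0.02 0.15 [285.  38.]
0.669 -0.02 0.071 [329. 259.]
0.669 -0.02 0.1 [338. 179.]
0.669 -0.02 0.137 [351.  73.]
0.669 -0.02 0.15 [356.  34.]
0.7 -0.02 0.071 [438. 253.]
0.7 -0.02 0.1 [450. 173.]
0.7 -0.02 0.137 [465.  66.]
0.7 -0.02 0.15 [471.  28.]
0.62 -0.06 0.071 [179. 367.]
0.62 -0.06 0.1 [186. 286.]
0.62 -0.06 0.137 [195. 179.]
0.62 -0.06 0.15 [199. 140.]
0.65 -0.06 0.071 [288. 360.]
0.65 -0.06 0.1 [298. 279.]
0.65 -0.06 0.137 [310. 172.]
0.65 -0.06 0.15 [315. 133.]
0.669 -0.06 0.071 [358. 356.]
0.669 -0.06 0.1 [368. 275.]
0.669 -0.06 0.137 [382. 168.]
0.669 -0.06 0.15 [388. 129.]
0.7 -0.06 0.071 [470. 349.]
0.7 -0.06 0.1 [483. 268.]
0.7 -0.06 0.137 [500. 161.]
0.7 -0.06 0.15 [506. 122.]
0.62 -0.136 0.071 [229. 569.]
0.62 -0.136 0.1 [237. 487.]
0.62 -0.136 0.137 [249. 378.]
0.62 -0.136 0.15 [253. 338.]
0.65 -0.136 0.071 [345. 561.]
0.65 -0.136 0.1 [356. 479.]
0.65 -0.136 0.137 [371. 370.]
0.65 -0.136 0.15 [376. 331.]
0.669 -0.136 0.071 [418. 556.]
0.669 -0.136 0.1 [431. 475.]
0.669 -0.136 0.137 [447. 366.]
0.669 -0.136 0.15 [453. 326.]
0.7 -0.136 0.071 [537. 548.]
0.7 -0.136 0.1 [552. 467.]
0.7 -0.136 0.137 [572. 358.]
0.7 -0.136 0.15 [579. 318.]
[ 0.65929561 -0.03902288  0.07090472] [  13.5664578    24.4045723   -11.38809972    0.1390774   -53.23653633
 -101.22634178]
```

Emit:
servo_tool(
  rows="0 -0.2 0.5 0.005 0 0; 0 -0.2 0.5 0.005 0 0; 0 -0.1 0.5 0.005 0 0; 0 0 0.4 0 0 0; 0 0 0.2 0 0 0",
)

```text
clock: 11.57
tool_pos: [0.6546, -0.039, 0.0492]
orientation: [179.8, -0.1, 92.4]
force: [-1.1, -0.5, -0.7]
opening: 0.0003
```

Run:
```python
from plant import ctrl
from h import *
s=ctrl.snapshot("side");f=s["frame"]
cv2.imwrite("pics/s8.png",cv2.resize(f[175:240,340:420],None,fx=9,fy=9,interpolation=cv2.INTER_NEAREST)[:,:,::-1])
s=ctrl.snapshot("top");f=s["frame"]
cv2.imwrite("pics/t8.png",cv2.resize(f[140:220,270:390],None,fx=6,fy=6,interpolation=cv2.INTER_NEAREST)[:,:,::-1])
go(ctrl,[.655,-.04,.046],92)
```

```text
n 5 pos [ 0.6545 -0.0391  0.0493] ori [ 1.799e+02 -1.000e-01  9.240e+01] F [ 0.1 -0.5 -0.5] open 0.0007 t 11.6667
-0.02 0.01 0.07 0.000 -0.000 0.001; -0.02 0.01 0.07 0.000 -0.000 0.001; -0.02 0.01 0.07 0.000 -0.000 0.001; -0.02 0.01 0.07 0.000 -0.000 0.001; -0.02 0.01 0.07 0.000 -0.000 0.001
```

View pics/s8.png

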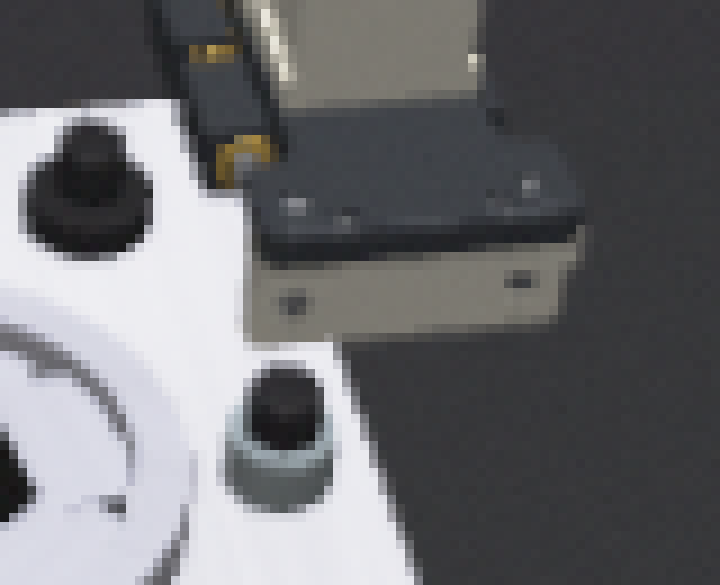

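View pics/t8.png

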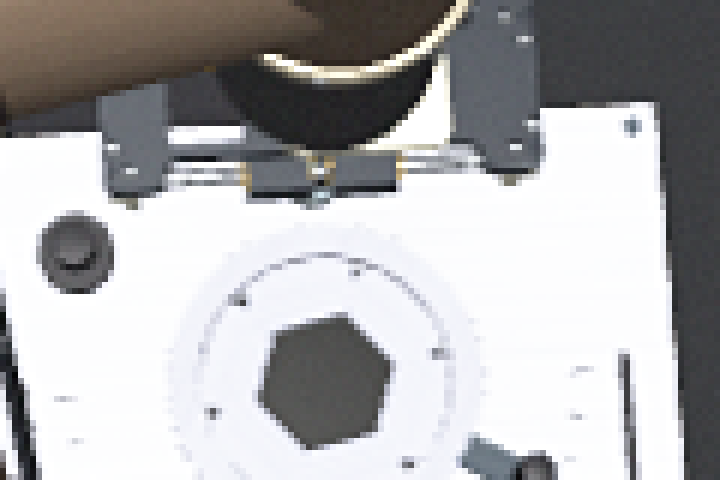

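Emit:
servo_tool(
  rows="0 0 0.3 0 0 0; 0 0 0.3 0 0 0; 0 0 0.3 0 0 0",
)

```text
clock: 11.92
tool_pos: [0.6552, -0.039, 0.0403]
orientation: [179.8, -0.1, 92.4]
force: [-0.4, 0.3, 0.1]
opening: 0.0005
```

Emit:
servo_tool(
  rows="0 0 0.3 0 0 0; 0 0 0.3 0 0 0; 0 0 0 0 0 0",
)

```text
clock: 12.17
tool_pos: [0.6548, -0.0391, 0.0328]
orientation: [179.8, -0.1, 92.4]
force: [0.5, 0.5, -0.6]
opening: 0.0005
```

Run:
```python
from plant import ctrl
from h import *
s=ctrl.snapshot("side");f=s["frame"]
cv2.imwrite("pics/s9.png",cv2.resize(f[175:240,340:420],None,fx=9,fy=9,interpolation=cv2.INTER_NEAREST)[:,:,::-1])
for l in("lock_top",): print(ctrl.place_of(l,s)[:2])
s=ctrl.snapshot("wrist");cv2.imwrite("pics/w9.png",s["frame"][:,:,::-1])
print(s["eye"],s["attitude"],s["K"])
R=Q.from_euler('xyz',s["attitude"],degrees=True)
for p in [ctrl.get_obs()["tool_pos"],[.655,-.04,.046],[.655,-.04,.036]]:
    c=R.inv().apply(np.array(p)-s["eye"]);u=s["K"]@[c[0],-c[1],-c[2]];u=u[:2]/u[2];print(u)
for l in("lock_top",): print(ctrl.place_of(l,s)[:2])
```

```text
[{'point': [0.6523, -0.0384, 0.0431], 'confidence': 0.58}, {'point': [0.4373, -0.4029, 0.0018], 'confidence': 0.55}]
[ 0.57624165 -0.04304584  0.21874302] [-1.70319403e+01 -3.77233040e-02  9.24493625e+01] [[340.69840368   0.         319.95910109]
 [  0.         340.69840368 199.64319772]
 [  0.           0.           1.        ]]
[320.82101855 236.20946139]
[319.16906921 244.45850116]
[319.19591608 237.24757897]
[{'point': [0.6603, -0.0395, 0.0457], 'confidence': 0.69}]
```

View pics/s9.png

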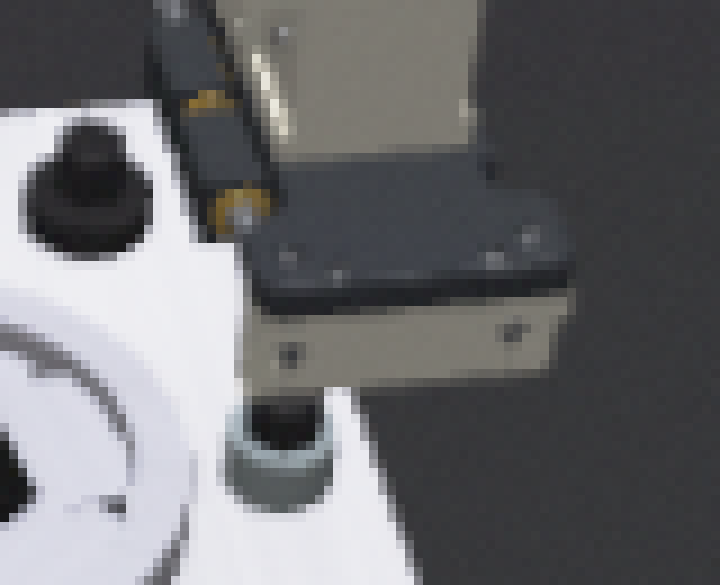

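View pics/w9.png

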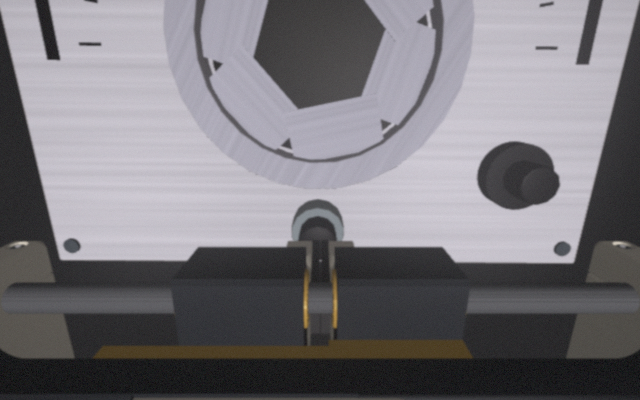

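Run:
```python
from plant import ctrl
from h import *
s=ctrl.snapshot("wrist")
R=Q.from_euler('xyz',s["attitude"],degrees=True)
for x in(.645,.655,.665):
  for z in (.033,.043,.053,.063):
    c=R.inv().apply(np.array([x,-.039,z])-s["eye"]);u=s["K"]@[c[0],-c[1],-c[2]];u=u[:2]/u[2];print(x,z,u.round())
o=ctrl.get_obs();print(o["force"],o["tool_pos"],o["clock"])
```

```text
0.645 0.033 [322. 219.]
0.645 0.043 [322. 225.]
0.645 0.053 [322. 232.]
0.645 0.063 [322. 240.]
0.655 0.033 [321. 235.]
0.655 0.043 [321. 242.]
0.655 0.053 [321. 249.]
0.655 0.063 [321. 258.]
0.665 0.033 [320. 250.]
0.665 0.043 [320. 258.]
0.665 0.053 [320. 266.]
0.665 0.063 [320. 275.]
[0.10031539 0.32916244 0.42487598] [ 0.65545377 -0.03900113  0.03389279] 12.4167
```

Emit:
servo_tool(
  rows="0 0 0.3 0 0 0; 0 0 0.3 0 0 0; 0 0 0 0 0 0",
)

```text
clock: 12.67
tool_pos: [0.6559, -0.0389, 0.028]
orientation: [179.7, -0.1, 92.4]
force: [0.7, -0.2, -0.8]
opening: 0.0003
```

Run:
```python
from plant import ctrl
from h import *
o=ctrl.get_obs();print(o["force"],o["tool_pos"],o["clock"])
s=ctrl.snapshot("side");f=s["frame"]
a=cv2.resize(f[185:235,350:410],None,fx=6,fy=6,interpolation=cv2.INTER_NEAREST)
s=ctrl.snapshot("wrist");b=cv2.resize(s["frame"][170:270,260:380],None,fx=3,fy=3)
cv2.imwrite("pics/b10.png",np.hstack([a,b])[:,:,::-1])
```

```text
[ 0.66635954 -0.22248609 -0.77585529] [ 0.6558844  -0.03890085  0.02800865] 12.6667
```

View pics/b10.png

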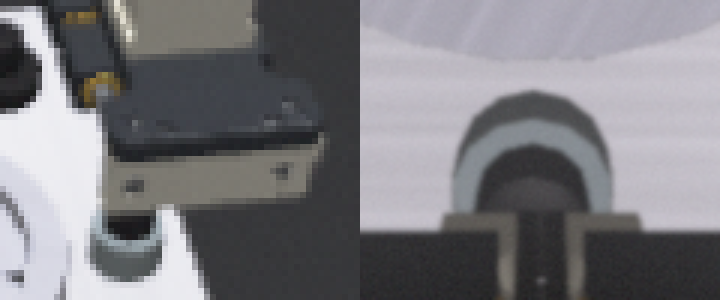

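Emit:
servo_tool(
  rows="0 0 0.3 0 0 0; 0 0 0.3 0 0 0; 0 0 0 0 0 0",
)

```text
clock: 13.02
tool_pos: [0.6564, -0.0389, 0.0221]
orientation: [179.6, -0.1, 92.5]
force: [-0.9, 0.1, -0.0]
opening: 0.0005
```

```bash
cat > v.py <<'E'
from plant import ctrl
from h import *
import sys
o=ctrl.get_obs();print(o["force"],o["tool_pos"],o["clock"])
s=ctrl.snapshot("side");f=s["frame"]
a=cv2.resize(f[185:235,350:410],None,fx=6,fy=6,interpolation=cv2.INTER_NEAREST)
s=ctrl.snapshot("wrist");b=cv2.resize(s["frame"][170:270,260:380],None,fx=3,fy=3)
cv2.imwrite(sys.argv[1],np.hstack([a,b])[:,:,::-1])
E
python3 v.py pics/b11.png
```

```text
[-0.90016906  0.09038509 -0.00128229] [ 0.65636899 -0.03888195  0.02214084] 13.0167
```

View pics/b11.png

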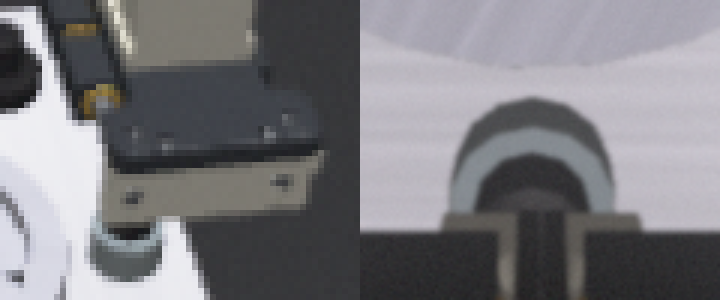

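Emit:
servo_tool(
  rows="0 -0.1 0.3 0.003 0 0; 0 -0.1 0.3 0.003 0 0; 0 0 0 0 0 0",
)

```text
clock: 13.37
tool_pos: [0.6558, -0.0389, 0.0171]
orientation: [179.9, -0.1, 92.5]
force: [-0.9, -0.7, -0.4]
opening: 0.0006
```

```bash
python3 v.py pics/b12.png
```

```text
[-0.87915963 -0.65014602 -0.44246987] [ 0.65579672 -0.03889603  0.01713219] 13.3667
```

View pics/b12.png

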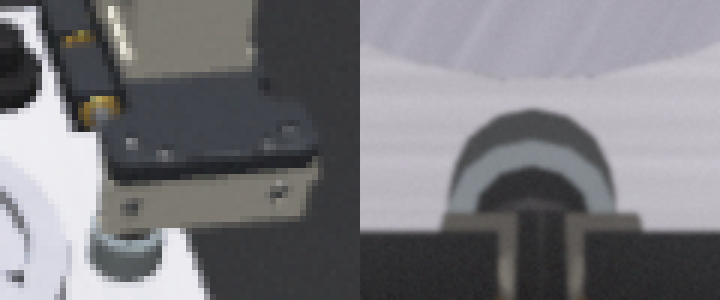

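Emit:
servo_tool(
  rows="0 0 0.3 0 0 0; 0 0 0.2 0 0 0; 0 0 0 0 0 0",
)

```text
clock: 13.72
tool_pos: [0.6556, -0.0389, 0.0125]
orientation: [179.8, -0.1, 92.5]
force: [0.8, 0.5, 0.4]
opening: 0.0001
```

```bash
python3 v.py pics/b13.png
```

```text
[0.81064114 0.51528755 0.37754873] [ 0.65564199 -0.03890964  0.01245082] 13.7167
```

View pics/b13.png

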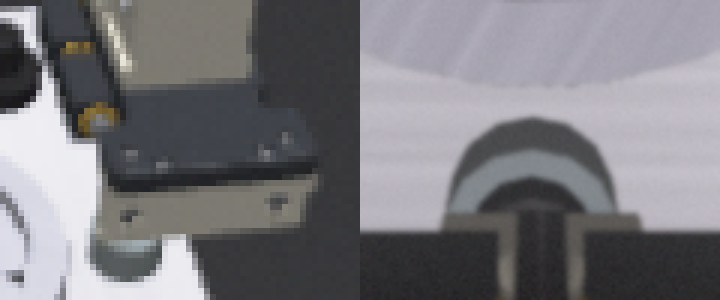

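Emit:
servo_tool(
  rows="0 0 0.2 0 0 0; 0 0 0.2 0 0 0",
)

```text
clock: 13.98
tool_pos: [0.6557, -0.0389, 0.0091]
orientation: [179.8, -0.1, 92.5]
force: [-6.2, 3.0, 25.0]
opening: 0.0005
```

```bash
python3 v.py pics/b14.png
```

```text
[-6.15923156  3.01307295 24.96635421] [ 0.65573696 -0.03891522  0.00911538] 13.9833
```

View pics/b14.png

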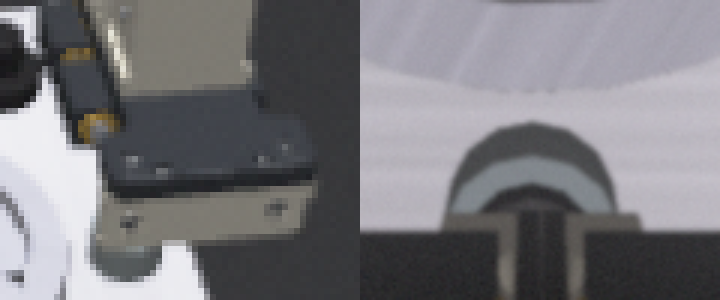

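Emit:
servo_tool(
  rows="0 0 -0.5 0 0 0; 0 0 -2 0 0 0; 0 0 -3 0 0 0; 0 0 -3.5 0 0 0; 0 0.5 -3.5 0 0 0",
)

```text
clock: 14.5
tool_pos: [0.6531, -0.0395, 0.1278]
orientation: [-179.0, -0.0, 92.4]
force: [0.9, -0.1, -0.2]
opening: 0.0003
```

Emit:
servo_tool(
  rows="0 2 -2 0 0 0; 0 2.5 -1 0 0 0; 0 2.5 0 0 0 0; 0 1 0 0 0 0; 0 0 0 0 0 0",
)

```text
clock: 14.92
tool_pos: [0.7404, -0.036, 0.1711]
orientation: [-180.0, -0.1, 92.4]
force: [-1.2, 0.2, 0.0]
opening: 0.0003
```

```bash
python3 look.py 15 side top
python3 - <<'E'
from plant import ctrl
from h import *
s=ctrl.snapshot("side");f=s["frame"]
a=cv2.resize(f[175:240,340:420],None,fx=7,fy=7,interpolation=cv2.INTER_NEAREST)
cv2.imwrite("pics/s15.png",a[:,:,::-1])
E
```

```text
side lever_knob [ 0.501  -0.1376  0.0542] 0.55 ang 242.8
side pointer [ 0.4884 -0.1582  0.0278] 0.66 ang 242.0
side pin_top [ 0.4692 -0.1923  0.0391] 0.54 ang 241.7
side damper [ 0.5493 -0.0411 -0.0022] 0.74 ang 90.0
side lock_top [ 0.656  -0.0398  0.0355] 0.38 ang 2.0
top lever_knob [ 0.4975 -0.1427  0.0516] 0.45 ang 242.4
top pointer [ 0.4884 -0.162   0.0266] 0.8 ang 242.8
top pin_top [ 0.4698 -0.1996  0.0426] 0.42 ang 243.0
top damper [ 0.5494 -0.0424  0.0011] 0.97 ang 84.8
top lock_top [ 0.6534 -0.0403  0.0377] 0.61 ang 1.8
[ 0.7384 -0.036   0.1713] [-1.799e+02 -1.000e-01  9.240e+01] [-0.4  0.3  0.2] 0.1892 -4.425191532591025 15.5167
```

View pics/s15.png

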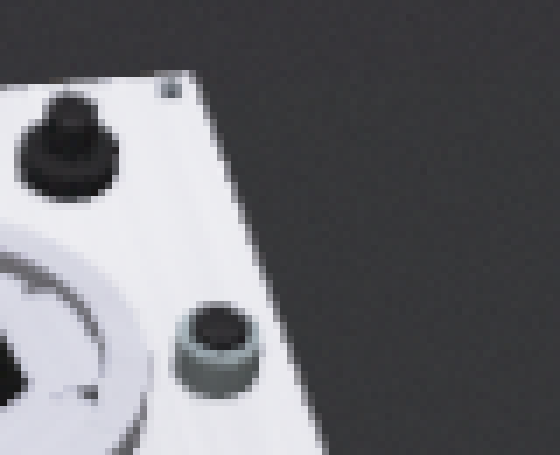

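View pics/top15.png

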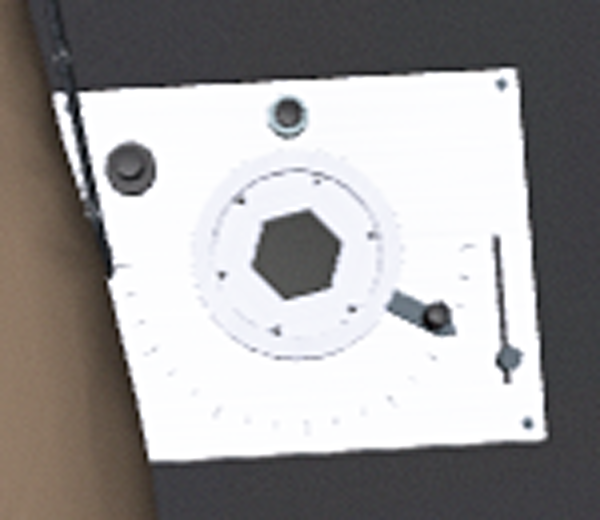

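View pics/side15.png

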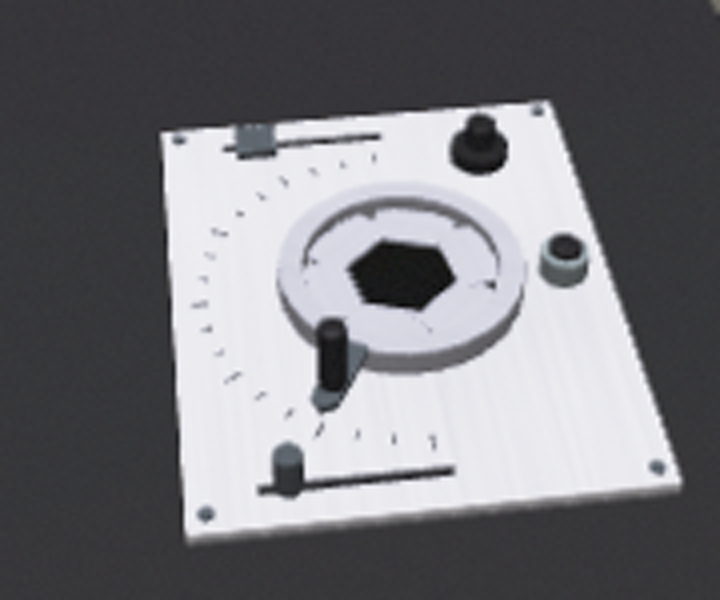

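Run:
```python
from plant import ctrl
print(ctrl.close_job())
```

```text
the job is handed in; nothing more can be done
None
```

The lever now points at the tall round pin on the right side of the plate, and the lock plunger is down. I handed the job in at about 15.5 s, with the arm raised clear of the port.

- **Lever:** I pushed the knob about 66° round its arc between the slightly open fingers, then backed off and lifted clear. Before pressing the lock, the pixel check in the top image put the lever at 241.7° and the pin at 241.9°. After the press, the networks put the knob and pointer at 242.0–242.8° and the pin at 241.7–243.0°. That is within about 1°, or roughly 3 mm at the pin, against the 9 mm allowed.
- **Lock:** I pressed with closed fingers until the force rose to 25 N against a hard stop. Afterwards the side picture showed the button low in its housing. The networks put its top at 35.5 and 37.7 mm, against 36 mm for fully down and 46 mm for up.
- **Knob and loose things:** I saw no sign of the knob rising; its measured height was about the same in the pictures. The plug had not moved in the pictures. I did not re-measure the jar, offcut or screwdriver, but the arm never came near the bench around them.

**One disagreement:** the fingertips appeared about 27 mm higher than the reported TCP height, in both the side and wrist views. I therefore judged the plunger's end of travel by force and pictures rather than by the reported height.

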